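Fill the sanding-block box and check it with the bar

TASK

Put the missing low sanding block (the loose one with the green handle) into the box's empty bay, the one showing a cork liner, so that it stands flat on the liner, handle up, and let go of it. Then slide the red-handled checking bar across the box from its deck to the far stop and let go, which proves that nothing stands above the rim. Leave the orange-handled and blue-handled blocks and the glue jar where they are, and the two packed blocks in their bays.

Things in the scene. Friction and masses are not known exactly. Their poses are not given: they have to be found in the camera images.
- low_block: the block to pack, loose on the table: pale wood base 88 (x) x 52 (y) x 22 high, on it an upright green handle, a fin 66 (x) x 16 thick (y), 26 high; 48 mm tall in all, 0.1 to 0.25 kg. Pinch the fin across y from above; 18 mm of base lie either side of it. Origin at the centre of its underside, z up.
- tall_block: not to be used: similar block with an orange handle, base 88 x 52 x 22, 78 mm tall in all, so it would stand above the rim and stop the bar. Origin at the centre of its underside.
- long_block: not to be used: similar block with a blue handle, base 126 long (x) x 52 x 22, 48 mm tall; too long for a bay. Origin at the centre of its underside.
- packed_a: a green-handled sanding block already packed in a bay of the box, the same make and size as low_block: base 88 x 52 x 22, handle 16 wide, 48 mm tall in all. Its long axis is x, the handle runs along x, z points up; origin at the centre of its underside. It stands on the box's bare floor.
- packed_b: a green-handled sanding block already packed in a bay of the box, the same make and size as low_block: base 88 x 52 x 22, handle 16 wide, 48 mm tall in all. Its long axis is x, the handle runs along x, z points up; origin at the centre of its underside. It stands on the box's bare floor.
- liner: brown cork pad 103 (x) x 65 (y) x 4 mm, loose on the floor of the empty bay, which may be any of the three. Origin at the centre of its underside; x and y are parallel to the box's x and y.
- box: plywood box fixed to the table, 118 (x) x 306 (y) mm, rim 66 above the table, walls and dividers 6 thick, all rim-high. Origin under its centre, z up. Three bays centred at x = 0, y = -113, -39, +35 mm, each 106 (x) x 68 (y) inside, floor 8 above the table. From y = +75 to +153 a closed deck at rim height, where the bar is parked.
- bar (a joint): slide of the checking bar along the box's -y, in m: 0 to 0.015 at the start (parked on the deck), 0.263 at the far stop, past all bays. Friction 1 to 2 N; stays where left. The bar is an aluminium straightedge 136 (x) x 24 (y) x 10 mm lying across the box, underside 2 mm over the rim, guided by the box; it jams on anything standing above the rim.
- bar_grip (a point): the point to grip on the bar's red handle, a fin 44 long (box x) x 14 thick (box y), from 78 to 108 mm above the table, in the middle of the bar; this point is 102 mm above the table, 6 mm below the fin's top; moves with the bar. With the bar at 0 it is at x = 0, y = +125 mm in the box's frame.
- glue_jar: bystander: glue jar with a yellow cap, diameter 60, 85 mm tall, standing on the table. Origin at the centre of its underside.
Mind the look-alikes: they are no part of the job. What is shaped like the low_block but pink, purple or turquoise is not meant.

How it is judged:
On the way, in this order (a step that is already met when the one before it is completed fails the run):
1. the low block stands flat on the liner in the empty bay, released, while the bar is still parked on the deck (slid less than 40 mm) (horizontal distance between low_block and liner below 0.022 m and z of low_block in the frame of liner between 0 and 0.012 m and angle between low_block's own z axis and vertical below 0.15 rad and contact force between the fingers and low_block below 0.3 N and value of joint bar below 0.04 m), for 0.2 s.
2. the bar has been slid across all bays to within 13 mm of the far stop (value of joint bar above 0.25 m), for 0.2 s.
At the end, for the whole second after the job is handed in: Low block flat on the liner (centres within 22 mm from above, underside at most 12 mm above the liner's, tilt under 0.15 rad), at rest, released; bar within 13 mm of its far stop, released; packed blocks flat on the box's floor (within 10 mm, 0.15 rad) (horizontal distance between low_block and liner below 0.022 m and z of low_block in the frame of liner between 0 and 0.012 m and angle between each of low_block, packed_a, packed_b's own z axis and vertical below 0.15 rad and contact force between the fingers and low_block below 0.3 N and value of joint bar above 0.25 m and linear speed of low_block below 0.02 m/s and contact force between the fingers and box below 0.3 N and z of each of packed_a, packed_b in the frame of box below 0.018 m); the robot touches nothing.
It fails at once if the orange-handled tall block is moved by more than 30 mm (distance of tall_block from where it was at the start of the episode above 0.03 m).
It fails at once if the blue-handled long block is moved by more than 30 mm (distance of long_block from where it was at the start of the episode above 0.03 m).
It fails at once if the glue jar is moved by more than 30 mm (distance of glue_jar from where it was at the start of the episode above 0.03 m).
It fails at once if the packed block packed_a is moved by more than 30 mm (distance of packed_a from where it was at the start of the episode above 0.03 m).
It fails at once if the packed block packed_b is moved by more than 30 mm (distance of packed_b from where it was at the start of the episode above 0.03 m).
It also fails if it takes over 50 s, if anything falls off the work surface, if the arm or the gripper's body presses on something with over 40 N, if the wrist force passes 120 N, or if a joint passes its speed limit or range.

ROBOT

A 7-joint arm with a two-finger parallel gripper is mounted at the origin on the work surface. World frame = base frame: x ahead of the robot, y to its left, z up, the work surface at z = 0. Lengths are in m, angles in rad, forces in N, time in s.
With the tool pointing down it reaches from about 0.4 to 0.85 m from the base axis. Payload 6.9 kg.
Tool frame: the origin (TCP) lies on the centre line of the jaws, within the pads' length; the fingertips stand 11 mm ahead of it and the grasp point (between the pads) lies 8 mm behind it (tip_extent is the distance from the TCP to the fingertips, in m); z points along the fingers, y is the line along which they close (so a half turn about z gives the same grasp; the last joint's range is limited). The gripper opens to 85 mm and grips with 20 to 120 N. Pads are 22 mm wide; open, the fingers measure 114 mm over their backs; the gripper's body (76 mm by 85 mm) begins 54 mm behind the grasp point. The pads swing forward as they close: fully open they stand 13 mm farther back than shut.
Start: joints at [-1.012, 0.507, -0.238, 1.5, 0.126, 1.149, -0.155], TCP at [0.273, 0.562, 0.242] pointing down, gripper open.
Joint ranges: [-3.08, 3.08], [-0.24, 2.05], [-1.43, 1.35], [0, 2.5], [-1.52, 4.66], [0.17, 1.96], [-2.89, 2.89]. Speed limits (rad/s): [2.39, 2.39, 3.14, 3.14, 3.14, 3.14, 3.14].

INTERFACE

Orientations are given as a 3x3 rotation matrix whose columns are the frame's x, y, z axes.
In Python, from workcell import read_state, snapshot, camera_model, close_job, spot_in, cut_out, pinpoint, tip_extent gives the robot as it stands.
- The arm moves only by the tool apply_moves, never from a script. Its argument "targets" is a list of rows, each a list of 7 numbers: the shift along the tool's x, y, z in m, then the turn, a rotation vector about the tool's x, y, z in rad, then the closure, from 0 (fully open) to 1 (shut). A call has exactly 8 rows; each row shifts and turns the commanded pose from where the row before left it, along the tool's axes as they then stand; what a row does not reach is not made up. A row lasts 1/12 s, in which the tool goes at most 41.7 mm and 7.16 degrees, less where a joint would pass 70% of its speed; a pose out of reach is approached as far as the arm can. A call is refused whole if a number of a shift passes 0.0417 or a number of a turn 0.125, either way. A call with a gripper value outside its range is refused whole. The fingers move at their own pace and stop on an object; "force" is the grip in N (left out, the last holds). Time passes only in rows, so rows that do not move let the fingers close, or fill a call up. It gives the time, the measured TCP pose, the force, the opening and the grip force at its end, in the units of the state.
- read_state(): the state, without advancing time (a new reading comes with each control period).
- snapshot(name): name is "scene" or "top" or "wrist"; returns the picture (480x640x3 uint8, red, green, blue); there is no depth.
- camera_model(name): a dict with "fx", "fy", "cx", "cy" (pixels), "k1" (the pictures are not rectified: a ray, as slopes to the right and down, at radius r is drawn at 1 + k1 r^2 times it, then the intrinsics apply), "R" (3x3) and "t" (3): a world point X has camera coordinates R X + t; the wrist camera has in their place "mount" (4x4, takes a point from camera to tool coordinates, whose origin is the TCP and whose axes are the flange's). Camera axes: x right, y down, z forward; pixel columns grow to the right and rows downward; lengths in m; the calibration is good to about 2 mm. A picture is of the moment at which its call begins: read the wrist's pose just before it. camera_model takes no time and is no camera call.
- close_job(): hands the job in; it is judged then, once.
Trained networks look in the newest picture that a camera, given by its name, has taken for a name from the list of things; names that differ only in an ending like _2 or _b are one class to them, and where a whole thing is asked for, a point or a joint stands for the part that bears it (a point fixed in the world has none). Each returns a list of dicts, best first, with "confidence" (0 to 1); they miss things now and then, are a little off and sometimes report something else, mostly with a low value. They report only what shows in the picture. A call takes as long as a camera call. They do not tell look-alikes from the thing itself.
- spot_in(camera, target): "box" ([centre column, centre row, width, height] in pixels, round what is visible of it).
- cut_out(camera, target): "region" (480x640 bool, what is visible of it) and "box" ([centre column, centre row, width, height] in pixels, round what is visible of it).
- pinpoint(camera, target): "xy" ([column, row] in pixels: a listed point, or the origin of a listed thing).
The state is a dict: "t": time; "qpos": joint angles; "joint_velocities": joint speeds; "joint_efforts": joint torques, N m; "ee_pos": TCP position; "tool_rot": TCP orientation; "contact_force": force on the tool from outside, world axes, zero at the start; "wrist_torque": the same for the moment, N m; "width": finger opening in m; "finger_force": force on a finger pad.
Only numpy, scipy, OpenCV 4.12 (cv2) and the standard library are available. Lean on these libraries where they do the work, as an engineer would, in place of code of your own. Each camera call takes 0.05 s, during which the arm holds its last target. There are 200 camera calls.

## Working session

There is one attempt and no reset: what is moved stays moved. The work goes in short steps, Python scripts to look and compute and a tool call to move; the robot and the scene stay as the last step left them, time stands still between calls to the robot, and variables do not carry over. Pictures are saved under pics/ and viewed, at most 10 in all, crops included, and the job is handed in when it is done.

Besides the shell and the picture viewer there is one more tool, called after "Request:" as name(argument=value, ...), one argument or row to a line, values as JSON. apply_moves: Moves the arm, as the interface text tells. Its arguments: {"type":"object","properties":{"targets":{"type":"array"},"force":{"type":"number"}},"required":["targets"]}

```bash
mkdir -p pics; ls; cat > h.py <<'E'
import numpy as np, cv2
from workcell import *
def cam(name, st=None):
    m=camera_model(name)
    if 'R' in m: return m,np.array(m['R']),np.array(m['t'])
    st=st or read_state(); T=np.eye(4);T[:3,:3]=st['tool_rot'];T[:3,3]=st['ee_pos']
    W=np.linalg.inv(T@np.array(m['mount'])); return m,W[:3,:3],W[:3,3]
def proj(c,X):
    m,R,t=c; p=np.atleast_2d(X)@R.T+t; s=p[:,:2]/p[:,2:]
    s=s*(1+m['k1']*(s**2).sum(1,keepdims=True)); return s*[m['fx'],m['fy']]+[m['cx'],m['cy']]
def toz(c,uv,z):
    m,R,t=c; K=np.array([[m['fx'],0,m['cx']],[0,m['fy'],m['cy']],[0,0,1.]])
    d=(np.atleast_2d(uv)-[m['cx'],m['cy']])/[m['fx'],m['fy']]; s=d.copy()
    for _ in range(20): s=d/(1+m['k1']*(s**2).sum(1,keepdims=True))
    r=np.c_[s,np.ones(len(s))]@R; o=-R.T@t
    return o+r*((z-o[2])/r[:,2])[:,None]
def save(n,im): cv2.imwrite('pics/'+n+'.png',im[:,:,::-1])
E
python3 - <<'E'
from h import *
np.set_printoptions(precision=3,suppress=True)
st=read_state();print(st['t'],st['ee_pos'],st['tool_rot'],st['width'],tip_extent)
save('top',snapshot('top')); save('scene',snapshot('scene'))
c=cam('top')
for n in ['low_block','tall_block','long_block','packed_a','liner','box','bar_grip','glue_jar']:
  for d in pinpoint('top',n): print(n,d, toz(c,d['xy'],0.102 if n=='bar_grip' else 0)[0])
E
```

```text
pics
0.0 [0.273 0.562 0.241] [[-0.899  0.437 -0.001]
 [ 0.437  0.899 -0.002]
 [-0.    -0.002 -1.   ]] 0.08498762733772279 0.011
low_block {'xy': [448.3, 333.9], 'confidence': 0.84} [ 0.409 -0.28   0.   ]
low_block {'xy': [493.2, 202.1], 'confidence': 0.84} [ 0.687 -0.388  0.   ]
low_block {'xy': [422.6, 252.3], 'confidence': 0.74} [ 0.575 -0.232  0.   ]
low_block {'xy': [345.5, 207.2], 'confidence': 0.66} [ 0.669 -0.071  0.   ]
tall_block {'xy': [469.6, 268.4], 'confidence': 0.81} [ 0.543 -0.329  0.   ]
tall_block {'xy': [252.4, 273.1], 'confidence': 0.66} [0.526 0.119 0.   ]
long_block {'xy': [366.3, 294.9], 'confidence': 0.94} [ 0.485 -0.114  0.   ]
long_block {'xy': [471.7, 268.7], 'confidence': 0.71} [ 0.543 -0.334  0.   ]
long_block {'xy': [414.3, 181.0], 'confidence': 0.24} [ 0.73  -0.218  0.   ]
packed_a {'xy': [250.7, 273.7], 'confidence': 0.74} [0.524 0.123 0.   ]
packed_a {'xy': [216.3, 275.5], 'confidence': 0.68} [0.519 0.193 0.   ]
liner {'xy': [286.5, 266.1], 'confidence': 0.88} [0.541 0.05  0.   ]
box {'xy': [229.6, 274.3], 'confidence': 0.67} [0.522 0.166 0.   ]
bar_grip {'xy': [162.0, 274.0], 'confidence': 0.61} [0.507 0.273 0.102]
glue_jar {'xy': [411.9, 181.9], 'confidence': 0.84} [ 0.728 -0.213 -0.   ]
```

View pics/top.png

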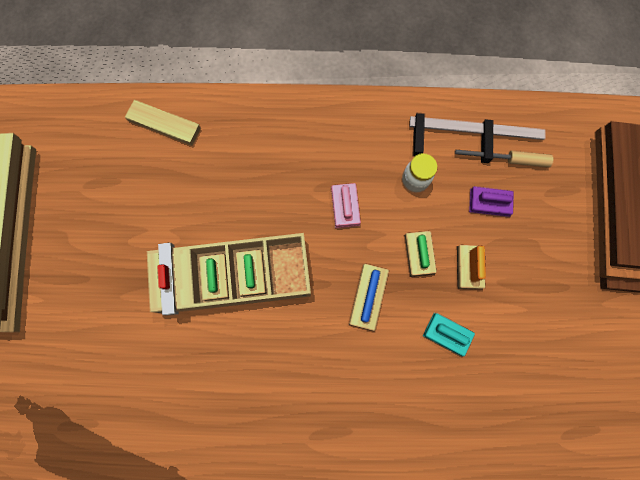

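View pics/scene.png

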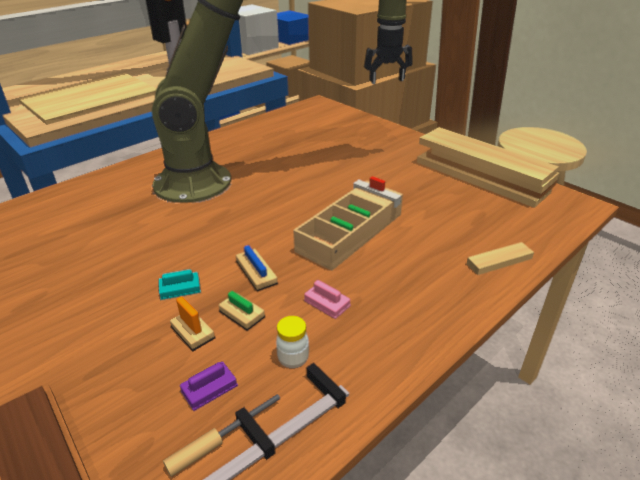

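Top picture: candidates are green on pale wood (421,253), pink (346,205), purple (493,201), turquoise (450,334), orange tall (471,267), blue long (369,297). Only (421,253) is a loose block with a green handle and a pale wood base, so it is the low block. The empty cork bay is the right one at (289,270), y = -113. The packed blocks are at (211,276) and (250,271), and the bar handle is at (163,277).

I'll confirm with a crop and fit poses to the silhouettes.

```bash
cat >> h.py <<'E'
from scipy.optimize import minimize
def boxpts(sx,sy,z0,z1,cx=0,cy=0):
    return np.array([[cx+i*sx/2,cy+j*sy/2,z] for i in(-1,1) for j in(-1,1) for z in(z0,z1)])
def place(P,p):
    c,s=np.cos(p[2]),np.sin(p[2]); return P@np.array([[c,s,0],[-s,c,0],[0,0,1]])+[p[0],p[1],0]
def fit(c,mask,parts,p0,S=4):
    """silhouette fit of convex parts; p=(x,y,yaw); S upsampling"""
    ys,xs=np.nonzero(mask); x0,x1,y0,y1=max(xs.min()-15,0),xs.max()+15,max(ys.min()-15,0),ys.max()+15
    M=cv2.resize(mask[y0:y1,x0:x1].astype(np.float32),None,fx=S,fy=S,interpolation=cv2.INTER_LINEAR)>.5
    def cost(p):
        im=np.zeros(M.shape,np.uint8)
        for P in parts:
            q=(proj(c,place(P,p))-[x0,y0]+.5)*S
            cv2.fillConvexPoly(im,cv2.convexHull(np.round(q*16).astype(np.int32)),1,shift=4)
        return 1-(M&(im>0)).sum()/max((M|(im>0)).sum(),1)
    best=None
    for dy in(-.1,0,.1):
        s0=np.array(p0,float)+[0,0,dy]
        sim=np.vstack([s0,s0+[.01,0,0],s0+[0,.01,0],s0+[0,0,.12]])
        r=minimize(cost,s0,method='Nelder-Mead',options=dict(initial_simplex=sim,xatol=1e-4,fatol=1e-4))
        if best is None or r.fun<best.fun: best=r
    return best.x,best.fun
LOW=[boxpts(.088,.052,0,.022),boxpts(.066,.016,.022,.048)]
BOX=[boxpts(.118,.306,0,.066)]
BAR=[boxpts(.044,.014,.078,.108)]
def hsv(im,lo,hi):
    return cv2.inRange(cv2.cvtColor(im,cv2.COLOR_RGB2HSV),lo,hi)>0
def comp(mask,uv):
    n,l,s,ce=cv2.connectedComponentsWithStats(mask.astype(np.uint8))
    ok=[i for i in range(1,n) if s[i,4]>15]
    return l==min(ok,key=lambda i:np.hypot(*(ce[i]-uv)))
E
python3 - <<'E'
from h import *
np.set_printoptions(precision=4,suppress=True)
im=snapshot('top');c=cam('top')
print('cam',-c[1].T@c[2])
save('crop',cv2.resize(im[160:360,320:520],(800,600)[::-1] if 0 else (600,600),interpolation=cv2.INTER_CUBIC))
for d in cut_out('top','low_block'):
  print('low',d['box'],d['confidence'])
  if abs(d['box'][0]-421)<12: print(fit(c,d['region'],LOW,[.57,-.23,.15]))
g=comp(hsv(im,(45,120,50),(75,255,255)),(422,252)); print('green',g.sum(),fit(c,g,LOW[1:],[.57,-.23,.15]))
for d in cut_out('top','box')[:1]: print('box',d['box'],d['confidence'],fit(c,d['region'],BOX,[.52,.166,.08]))
r=comp(hsv(im,(0,180,80),(6,255,255))|hsv(im,(174,180,80),(180,255,255)),(163,277)); print('red',r.sum(),fit(c,r,BAR,[.507,.273,.08]))
for d in cut_out('top','liner')[:1]: print('liner',d['box'],d['confidence'])
E
```

```text
cam [ 0.3967 -0.0089  0.9758]
low [451.1, 336.6, 50.3, 40.6] 0.96
low [419.6, 253.6, 28.8, 50.8] 0.84
(array([ 0.5713, -0.2223,  0.1079]), np.float64(0.03446528129751647))
low [346.1, 206.2, 30.5, 42.5] 0.82
low [494.4, 200.2, 43.8, 30.1] 0.6
green 250 (array([ 0.5738, -0.2236,  0.038 ]), np.float64(0.3480248122755468))
box [229.2, 272.4, 166.2, 84.3] 0.72 (array([0.5192, 0.159 , 0.1413]), np.float64(0.39563280967376546))
red 143 (array([0.5049, 0.2767, 0.4218]), np.float64(0.5252546248181251))
liner [286.9, 269.1, 42.3, 52.3] 0.9
```

View pics/crop.png

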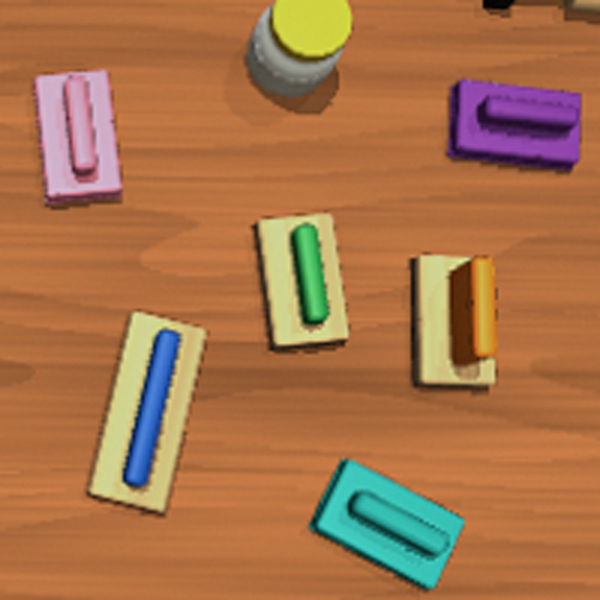

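Crop: the green handle sits on a pale wood base, level with its long axis near world x, about 4 mm shy of nothing else. It is the low block. Fitting the box from its hull and cork next, and planning the trip past the box for a wrist look.

```bash
cat >> h.py <<'E'
from scipy.spatial.transform import Rotation as Ro
def plan(xyz,yaw,st=None):
    """tool-frame total shift (at present axes) and z-turn to get tool y along angle yaw+90deg"""
    st=st or read_state(); R=np.array(st['tool_rot']); d=R.T@(np.array(xyz)-st['ee_pos'])
    Rt=np.array([[-np.cos(yaw),-np.sin(yaw),0],[-np.sin(yaw),np.cos(yaw),0],[0,0,-1.]]).T
    Rt=np.c_[[-np.cos(yaw),-np.sin(yaw),0],[-np.sin(yaw),np.cos(yaw),0],[0,0,-1.]]
    rv=Ro.from_matrix(R.T@Rt).as_rotvec()
    print('t',round(st['t'],2),'shift',np.round(d,4),'turn',np.round(rv,3),'shift after turn',np.round(Rt.T@(np.array(xyz)-st['ee_pos']),4))
E
python3 - <<'E'
from h import *
np.set_printoptions(precision=4,suppress=True)
im=snapshot('top');c=cam('top')
print(np.array(camera_model('wrist')['mount']),camera_model('wrist')['fx'])
d=cut_out('top','box')[0]; m=d['region'].astype(np.uint8)
print(m.sum())
pts=np.argwhere(m)[:,::-1].astype(np.int32); h=np.zeros_like(m); cv2.fillConvexPoly(h,cv2.convexHull(pts),1)
print(fit(c,h>0,BOX,[.52,.166,.08]))
d=cut_out('top','liner')[0]; q=np.argwhere(d['region'])[:,::-1].astype(np.float32)
print('liner rect',cv2.minAreaRect(q), toz(c,cv2.boxPoints(cv2.minAreaRect(q)),.012)[:,:2])
plan([.52,.13,.36],.1); plan([.5713,-.2223,.25],.108)
E
```

```text
[[ 0.0015 -0.9467 -0.3221  0.0836]
 [ 1.      0.0018 -0.0006 -0.0003]
 [ 0.0012 -0.3221  0.9467 -0.1325]
 [ 0.      0.      0.      1.    ]] 402.59127998232026
6615
(array([0.519 , 0.1586, 0.1392]), np.float64(0.07452471052735776))
liner rect ((287.40234375, 267.389404296875), (47.573707580566406, 32.00163650512695), 84.0938491821289) [[0.5818 0.086 ]
 [0.5899 0.021 ]
 [0.4931 0.0088]
 [0.4853 0.0725]]
t 0.85 shift [-0.4107 -0.2806 -0.1177] turn [-0.    -0.    -0.553] shift after turn [-0.2022 -0.4545 -0.1177]
t 0.85 shift [-0.611  -0.5749 -0.0077] turn [-0.    -0.    -0.561] shift after turn [-0.2116 -0.8118 -0.0077]
```

Request:
apply_moves(
  targets=[
    [-0.022,-0.021,-0.005,0,0,-0.11,0],
    [-0.02,-0.0235,-0.005,0,0,-0.11,0],
    [-0.017,-0.026,-0.005,0,0,-0.11,0],
    [-0.014,-0.028,-0.005,0,0,-0.11,0],
    [-0.011,-0.029,-0.005,0,0,-0.11,0],
    [-0.0075,-0.03,-0.005,0,0,0,0],
    [-0.0075,-0.03,-0.005,0,0,0,0],
    [-0.0075,-0.03,-0.005,0,0,0,0],
  ],
  force=40,
)

```text
t: 1.52
ee_pos: [0.3581, 0.3279, 0.2827]
tool_rot: [[-0.995, -0.097, 0.0], [-0.097, 0.995, 0.0], [-0.0, 0.0, -1.0]]
contact_force: [0.6, -0.5, 0.1]
width: 0.0851
finger_force: 0.0
```

Request:
apply_moves(
  targets=[
    [-0.0075,-0.03,-0.005,0,0,0,0],
    [-0.0075,-0.03,-0.005,0,0,0,0],
    [-0.0075,-0.03,-0.005,0,0,0,0],
    [-0.0075,-0.03,-0.005,0,0,0,0],
    [-0.0075,-0.03,-0.005,0,0,0,0],
    [-0.0075,-0.03,0,0,0,0,0],
    [-0.0075,-0.03,0,0,0,0,0],
    [-0.0,-0.0,0,0,0,0,0],
  ],
)

```text
t: 2.18
ee_pos: [0.4322, 0.1192, 0.3074]
tool_rot: [[-0.996, -0.089, 0.001], [-0.089, 0.996, -0.003], [-0.001, -0.003, -1.0]]
contact_force: [0.1, -0.9, -0.5]
width: 0.0853
finger_force: 0.0
```

```bash
cat >> h.py <<'E'
np.set_printoptions(precision=4,suppress=True)
E
python3 - <<'E'
from h import *
st=read_state(); im=snapshot('wrist'); save('w1',im); c=cam('wrist',st); print(st['t'],st['ee_pos'],np.abs(st['joint_velocities']).max())
for d in cut_out('wrist','low_block'): 
  b=d['box']; p=toz(c,b[:2],.02)[0]; print('low',b,d['confidence'],p)
  if np.hypot(p[0]-.571,p[1]+.222)<.03: print(fit(c,d['region'],LOW,[.571,-.222,.11],2))
for d in cut_out('wrist','liner')[:1]: print('liner',d['box'],d['confidence'])
for d in pinpoint('wrist','liner'): print(d,toz(c,d['xy'],.008))
for d in pinpoint('wrist','packed_a'): print(d,toz(c,d['xy'],.008))
for d in pinpoint('wrist','bar_grip'): print(d,toz(c,d['xy'],.102))
E
```

```text
2.1833 [0.4322 0.1192 0.3074] 0.1117593181507991
low [28.7, 268.7, 57.4, 81.0] 0.79 [ 0.5648 -0.2098  0.02  ]
(array([ 0.5682, -0.226 ,  0.1104]), np.float64(0.03229278794402579))
low [151.1, 337.3, 53.8, 49.8] 0.62 [ 0.6429 -0.0682  0.02  ]
low [3.1, 131.8, 6.3, 15.1] 0.47 [ 0.4086 -0.2161  0.02  ]
low [377.3, 261.7, 54.0, 71.0] 0.32 [0.5179 0.1929 0.02  ]
liner [244.4, 264.9, 56.5, 69.5] 0.96
{'xy': [246.5, 262.2], 'confidence': 0.65} [[0.5374 0.0438 0.008 ]]
{'xy': [310.3, 253.9], 'confidence': 0.87} [[0.5202 0.1169 0.008 ]]
{'xy': [372.3, 251.7], 'confidence': 0.79} [[0.5109 0.1877 0.008 ]]
{'xy': [345.4, 249.1], 'confidence': 0.22} [[0.5106 0.1565 0.008 ]]
{'xy': [478.2, 286.7], 'confidence': 0.65} [[0.5014 0.2748 0.102 ]]
```

View pics/w1.png

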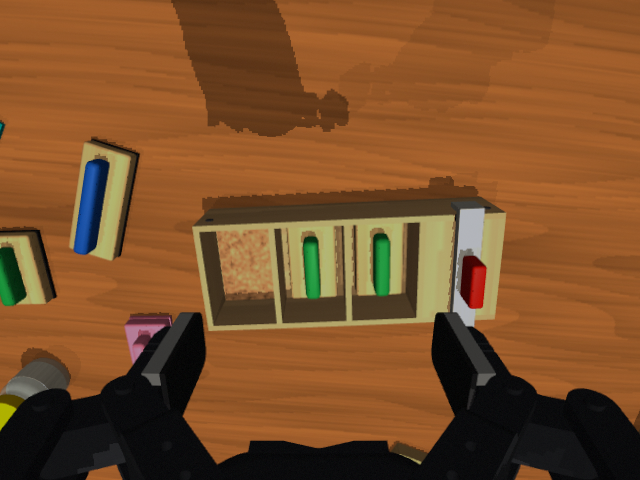

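Wrist picture: rim corners at about (195,226), (504,212), (495,318), (210,329). The cork bay is at (246,264), the packed handles at (312,266) and (382,264), and the red handle at (473,281). The low block is cut off at the left (10,275). I'll fit the box from the rim corners.

```bash
python3 - <<'E'
from h import *
from scipy.optimize import least_squares
st=read_state(); c=cam('wrist',st)
L=np.array([[-59,-153,66],[-59,153,66],[59,153,66],[59,-153,66]])/1e3
uv=np.array([[195,226],[504,212],[495,318],[210,329]],float)
w=toz(c,uv,.066)
print(w[:,:2],[np.linalg.norm(w[i]-w[(i+1)%4]) for i in range(4)])
r=least_squares(lambda p:(proj(c,place(L,p))-uv).ravel(),[.52,.16,.13],x_scale=[.01,.01,.1]); p=r.x
print('box',p,r.fun.reshape(4,2))
for y in(-.113,-.039,.035,.125): print(y,place(np.array([[0,y,0]]),p)[0,:2])
im=cv2.imread('pics/w1.png')
def dr(P,col): 
  cv2.polylines(im,[np.round(proj(c,place(np.array(P),p))*16).astype(np.int32)],True,col,1,shift=4)
dr(L,(255,0,0))
for y in(-.113,-.039,.035): dr([[a*.053,y+b*.034,.066] for a,b in((-1,-1),(-1,1),(1,1),(1,-1))],(255,255,0)); dr([[a*.053,y+b*.034,.008] for a,b in((-1,-1),(-1,1),(1,1),(1,-1))],(255,0,255))
for y in(-.039,.035): dr([[a*.033,y+b*.008,.056] for a,b in((-1,-1),(-1,1),(1,1),(1,-1))],(0,0,255))
cv2.imwrite('pics/w1o.png',cv2.resize(im[190:340,180:520],None,fx=2.3,fy=2.3,interpolation=cv2.INTER_CUBIC))
plan([.57-.055,-.224,.20],.11)
E
```

```text
[[0.4768 0.0103]
 [0.4322 0.3085]
 [0.5481 0.3284]
 [0.5917 0.0264]] [np.float64(0.30151094009943086), np.float64(0.117593983365839), np.float64(0.3051853713742248), np.float64(0.11599021042448383)]
box [0.5125 0.1684 0.1474] [[-1.9607 -0.3731]
 [ 2.6591 -0.238 ]
 [-0.1157  0.2595]
 [-0.639   1.2719]]
-0.113 [0.5291 0.0566]
-0.039 [0.5182 0.1298]
0.035 [0.5074 0.203 ]
0.125 [0.4942 0.292 ]
t 2.48 shift [-0.0498 -0.3575  0.1072] turn [ 0.    -0.    -0.011] shift after turn [-0.046  -0.3579  0.1073]
```

View pics/w1o.png

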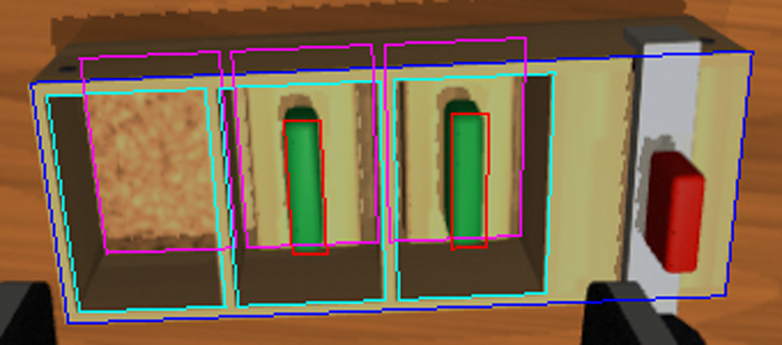

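The overlay used a later arm pose than the picture: the arm was still settling. I'll retake it at rest and track the corners across.

```bash
python3 - <<'E'
from h import *
from scipy.optimize import least_squares
st=read_state(); im=snapshot('wrist'); save('w2',im); c=cam('wrist',st); print(st['t'],st['ee_pos'],np.abs(st['joint_velocities']).max())
a=cv2.imread('pics/w1.png'); b=cv2.imread('pics/w2.png')
L=np.array([[-59,-153,66],[-59,153,66],[59,153,66],[59,-153,66]])/1e3
uv0=np.array([[195,226],[504,212],[495,318],[210,329]],np.float32)
uv,ok,e=cv2.calcOpticalFlowPyrLK(a,b,uv0[:,None],None,winSize=(21,21)); uv=uv[:,0].astype(float); print((uv-uv0),ok.ravel())
w=toz(c,uv,.066); print([np.linalg.norm(w[i]-w[(i+1)%4]) for i in range(4)])
r=least_squares(lambda p:(proj(c,place(L,p))-uv).ravel(),[.52,.16,.13],x_scale=[.01,.01,.1]); p=r.x
print('box',p,r.fun.reshape(4,2))
for y in(-.113,-.039,.035,.125): print(y,place(np.array([[0,y,0]]),p)[0,:2])
for n,z in(('liner',.008),('packed_a',.008),('bar_grip',.102)):
  for d in pinpoint('wrist',n): print(n,d,toz(c,d['xy'],z)[0])
m=np.array(p); im=b
def dr(P,col): 
  cv2.polylines(im,[np.round(proj(c,place(np.array(P),p))*16).astype(np.int32)],True,col,1,shift=4)
dr(L,(255,0,0)); q=((-1,-1),(-1,1),(1,1),(1,-1))
for y in(-.113,-.039,.035): dr([[a*.053,y+b*.034,.066] for a,b in q],(255,255,0)); dr([[a*.053,y+b*.034,.008] for a,b in q],(255,0,255))
for y in(-.039,.035): dr([[a*.033,y+b*.008,.056] for a,b in q],(0,0,255))
cv2.imwrite('pics/w2o.png',cv2.resize(im[190:340,180:520],None,fx=2.3,fy=2.3,interpolation=cv2.INTER_CUBIC))
plan([.57-.055,-.224,.20],.11)
E
```

```text
2.4833 [0.43   0.1267 0.3073] 0.0028166895080190863
[[-9.2119  0.6712]
 [-9.5431  3.3727]
 [-9.8926  2.7571]
 [-0.1048  0.5833]] [1 1 1 1]
[np.float64(0.3015935619935926), np.float64(0.11734722547906702), np.float64(0.2949931709168629), np.float64(0.11671891950869982)]
box [0.5156 0.1612 0.1451] [[ 0.047   0.922 ]
 [ 4.4476 -0.9347]
 [ 2.4481 -0.1985]
 [-7.371   2.274 ]]
-0.113 [0.532  0.0494]
-0.039 [0.5213 0.1226]
0.035 [0.5106 0.1958]
0.125 [0.4976 0.2849]
packed_a {'xy': [365.0, 253.5], 'confidence': 0.87} [0.5106 0.189  0.008 ]
packed_a {'xy': [304.0, 253.3], 'confidence': 0.83} [0.5175 0.1191 0.008 ]
bar_grip {'xy': [464.2, 288.8], 'confidence': 0.63} [0.5008 0.2712 0.102 ]
t 2.68 shift [-0.05   -0.3568  0.1072] turn [ 0.    -0.    -0.011] shift after turn [-0.0459 -0.3573  0.1073]
```

View pics/w2o.png

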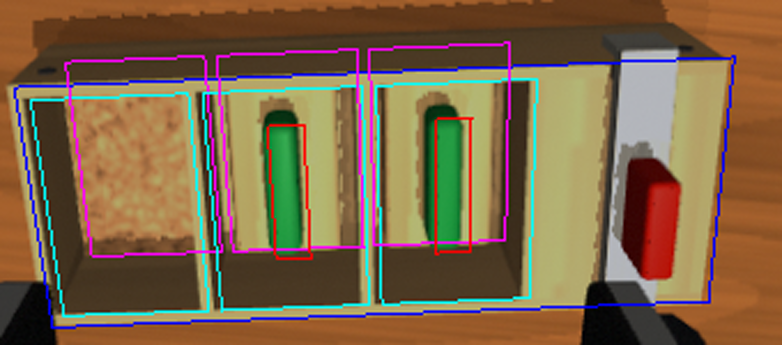

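```bash
cat >> h.py <<'E'
from scipy.optimize import least_squares
RIM=np.array([[-59,-153,66],[-59,153,66],[59,153,66],[59,-153,66]])/1e3
def edgefit(c,im,segs,p0,step=.004,rng=(.012,.012,.05)):
    """shift (x,y,yaw) so that projected segments lie on strong image gradients"""
    g=cv2.cvtColor(im,cv2.COLOR_RGB2GRAY).astype(np.float32); pts=[]
    for a,b in segs:
        a,b=np.array(a),np.array(b); pts.append(a+(b-a)*np.linspace(.04,.96,60)[:,None])
    P=np.vstack(pts); p=np.array(p0,float)
    for s in (2.5,1.2,.8):
        k=cv2.GaussianBlur(g,(0,0),s); G=np.hypot(cv2.Sobel(k,5,1,0),cv2.Sobel(k,5,0,1)); G=np.minimum(G,np.percentile(G,98))
        f=lambda q:-cv2.remap(G,proj(c,place(P,q)).astype(np.float32)[None],None,cv2.INTER_LINEAR).mean()
        r=minimize(f,p,method='Nelder-Mead',options=dict(initial_simplex=np.vstack([p,p+[.002*s,0,0],p+[0,.002*s,0],p+[0,0,.01*s]]),xatol=1e-5,fatol=1e-4)); p=r.x
    return p,r.fun
def boxsegs():
    s=[(RIM[0],RIM[3]),(RIM[0],[-.059,.1,.066]),(RIM[1],RIM[2])]
    for y in(-.113,-.039,.035):
        q=[np.array([a*.053,y+b*.034,.066]) for a,b in((-1,-1),(-1,1),(1,1),(1,-1))]; s+=[(q[i],q[(i+1)%4]) for i in range(4)]
    return s
E
python3 - <<'E'
from h import *
st=read_state(); im=snapshot('wrist'); c=cam('wrist',st); print(st['t'],st['ee_pos'])
uv=np.array([[186,227],[494.5,215.5],[485.5,320.5],[200.7,330]],float)
w=toz(c,uv,.066); print([np.linalg.norm(w[i]-w[(i+1)%4]) for i in range(4)])
r=least_squares(lambda p:(proj(c,place(RIM,p))-uv).ravel(),[.52,.16,.13],x_scale=[.01,.01,.1]);print(r.x,r.fun)
p,f=edgefit(c,im,boxsegs(),r.x); print('box',p,f)
for y in(-.113,-.039,.035,.125): print(y,place(np.array([[0,y,0]]),p)[0,:2])
b=im[:,:,::-1].copy()
def dr(P,col): 
  cv2.polylines(b,[np.round(proj(c,place(np.array(P),p))*16).astype(np.int32)],True,col,1,shift=4)
dr(RIM,(255,0,0)); q=((-1,-1),(-1,1),(1,1),(1,-1))
for y in(-.113,-.039,.035): dr([[a*.053,y+b_*.034,.066] for a,b_ in q],(255,255,0)); dr([[a*.053,y+b_*.034,.008] for a,b_ in q],(255,0,255))
for y in(-.039,.035): dr([[a*.033,y+b_*.008,.056] for a,b_ in q],(0,0,255))
cv2.imwrite('pics/w3o.png',cv2.resize(b[190:340,180:520],None,fx=2.3,fy=2.3,interpolation=cv2.INTER_CUBIC))
E
```

```text
2.6833 [0.4301 0.1261 0.3073]
[np.float64(0.3014256377644991), np.float64(0.11687762927941583), np.float64(0.3053341966589474), np.float64(0.1162280687309473)]
[0.5158 0.1584 0.1393] [-2.0958 -0.3168  2.6215 -0.477  -0.1054  0.6238 -0.4677  1.1221]
box [0.5161 0.158  0.1376] -159.76260375976562
-0.113 [0.5316 0.0461]
-0.039 [0.5214 0.1194]
0.035 [0.5113 0.1927]
0.125 [0.4989 0.2818]
```

View pics/w3o.png

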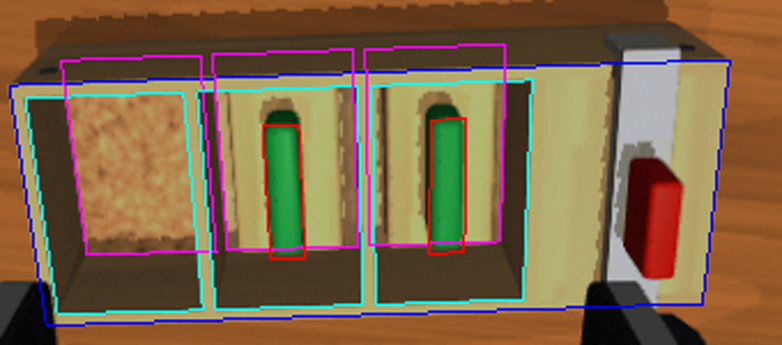

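The box fit is good: the rims and bay openings all lie on the overlay. Box is at (0.516, 0.158), yaw 0.138, bay centre (0.532, 0.046). Next I'll look from above the low block.

Request:
apply_moves(
  targets=[
    [-0.004,-0.03,0.009,0,0,-0.01,0],
    [-0.004,-0.03,0.009,0,0,0,0],
    [-0.004,-0.03,0.009,0,0,0,0],
    [-0.004,-0.03,0.009,0,0,0,0],
    [-0.004,-0.03,0.009,0,0,0,0],
    [-0.004,-0.03,0.009,0,0,0,0],
    [-0.004,-0.03,0.009,0,0,0,0],
    [-0.004,-0.03,0.009,0,0,0,0],
  ],
)

```text
t: 3.4
ee_pos: [0.4878, -0.1111, 0.2349]
tool_rot: [[-0.994, -0.108, 0.0], [-0.108, 0.994, -0.0], [-0.0, -0.0, -1.0]]
contact_force: [1.2, -0.3, -0.3]
width: 0.0855
finger_force: 0.0
```

Request:
apply_moves(
  targets=[
    [-0.004,-0.03,0.009,0,0,0,0],
    [-0.004,-0.03,0.009,0,0,0,0],
    [-0.004,-0.03,0.009,0,0,0,0],
    [-0.004,-0.027,0.008,0,0,0,0],
    [0,0,0,0,0,0,0],
    [0,0,0,0,0,0,0],
    [0,0,0,0,0,0,0],
    [0,0,0,0,0,0,0],
  ],
)

```text
t: 4.07
ee_pos: [0.5162, -0.2229, 0.2006]
tool_rot: [[-0.994, -0.109, 0.0], [-0.109, 0.994, 0.001], [-0.0, 0.001, -1.0]]
contact_force: [-0.6, 0.5, -0.2]
width: 0.0854
finger_force: 0.0
```

```bash
python3 - <<'E'
from h import *
st=read_state(); im=snapshot('wrist'); c=cam('wrist',st); print(st['t'],st['ee_pos'],np.abs(st['joint_velocities']).max())
for d in cut_out('wrist','low_block'): 
  b=d['box']; p=toz(c,b[:2],.02)[0]; print('low',b,d['confidence'],p)
  if np.hypot(p[0]-.571,p[1]+.222)<.03:
    p,f=fit(c,d['region'],LOW,[.57,-.224,.11],3); print(p,f); P0=p
q=[np.array([a*.044,b*.026,.022]) for a,b in((-1,-1),(-1,1),(1,1),(1,-1))]
p,f=edgefit(c,im,[(q[i],q[(i+1)%4]) for i in range(4)],P0); print('edge',p,f)
b=im[:,:,::-1].copy()
for Q in (q,[np.array([a*.033,b_*.008,.048]) for a,b_ in((-1,-1),(-1,1),(1,1),(1,-1))]):
  cv2.polylines(b,[np.round(proj(c,place(np.array(Q),p))*16).astype(np.int32)],True,(0,0,255),1,shift=4)
cv2.imwrite('pics/w4o.png',b)
plan([p[0],p[1],.10],p[2]); plan([p[0],p[1],.028],p[2])
E
```

```text
4.0667 [ 0.5162 -0.2229  0.2006] 0.0057121313065772285
low [460.0, 370.9, 72.6, 89.5] 0.9 [ 0.6591 -0.0728  0.02  ]
low [260.4, 58.2, 141.7, 116.5] 0.81 [ 0.4102 -0.2766  0.02  ]
low [310.4, 261.1, 60.8, 107.1] 0.68 [ 0.5633 -0.2242  0.02  ]
[ 0.5673 -0.2242  0.1143] 0.040759860984580065
low [121.0, 349.4, 77.6, 70.1] 0.57 [ 0.671  -0.3894  0.02  ]
edge [ 0.5673 -0.2242  0.1105] -111.35917663574219
t 4.17 shift [-0.0506 -0.0068  0.1008] turn [ 0.     0.001 -0.001] shift after turn [-0.0506 -0.0068  0.1008]
t 4.17 shift [-0.0505 -0.0068  0.1728] turn [ 0.     0.001 -0.001] shift after turn [-0.0506 -0.0068  0.1728]
```

View pics/w4o.png

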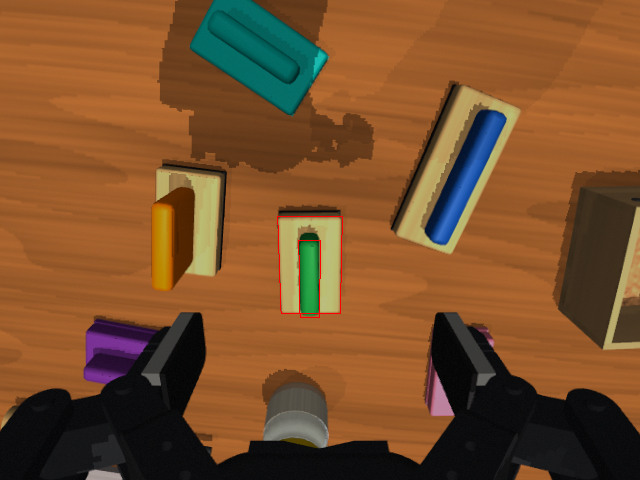

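The overlay fits the block at (310,265). It is at (0.567, -0.224), yaw 0.11. Descending with the jaws half closed.

Request:
apply_moves(
  targets=[
    [-0.0126,-0.0017,0.015,0,0,0,0.4],
    [-0.0126,-0.0017,0.015,0,0,0,0.4],
    [-0.0126,-0.0017,0.015,0,0,0,0.4],
    [-0.0128,-0.0017,0.015,0,0,0,0.4],
    [0,0,0.02,0,0,0,0.4],
    [0,0,0.02,0,0,0,0.4],
    [0,0,0,0,0,0,0.4],
    [0,0,0,0,0,0,0.4],
  ],
)

```text
t: 4.83
ee_pos: [0.5666, -0.2248, 0.1]
tool_rot: [[-0.994, -0.108, -0.002], [-0.108, 0.994, 0.001], [0.002, 0.001, -1.0]]
contact_force: [0.5, -0.2, 1.0]
width: 0.0511
finger_force: 0.0
```

```bash
python3 - <<'E'
from h import *
st=read_state(); print(st['ee_pos'],st['width'],st['contact_force']); plan([.5673,-.2242,.036],.1105)
E
```

```text
[ 0.5666 -0.2248  0.1   ] 0.051148755758635006 [ 0.4918 -0.2483  0.9814]
t 4.83 shift [-0.0009  0.0005  0.064 ] turn [ 0.001 -0.002 -0.002] shift after turn [-0.0008  0.0006  0.064 ]
```

Request:
apply_moves(
  targets=[
    [0,0,0.016,0,0,0,0.4],
    [0,0,0.016,0,0,0,0.4],
    [0,0,0.016,0,0,0,0.4],
    [0,0,0.015,0,0,0,0.4],
    [0,0,0,0,0,0,0.4],
    [0,0,0,0,0,0,0.4],
    [0,0,0,0,0,0,0.4],
    [0,0,0,0,0,0,0.6],
  ],
  force=40,
)

```text
t: 5.5
ee_pos: [0.568, -0.2261, 0.0391]
tool_rot: [[-0.994, -0.107, 0.002], [-0.107, 0.994, -0.001], [-0.002, -0.001, -1.0]]
contact_force: [0.6, 0.1, 0.4]
width: 0.0407
finger_force: 0.0
```

Request:
apply_moves(
  targets=[
    [0,0,0,0,0,0,1],
    [0,0,0,0,0,0,1],
    [0,0,0,0,0,0,1],
    [0,0,0,0,0,0,1],
    [0,0,0,0,0,0,1],
    [0,0,0,0,0,0,1],
    [0,0,0,0,0,0,1],
    [0,0,0,0,0,0,1],
  ],
  force=40,
)

```text
t: 6.17
ee_pos: [0.5676, -0.226, 0.0384]
tool_rot: [[-0.994, -0.107, 0.002], [-0.107, 0.994, -0.001], [-0.001, -0.001, -1.0]]
contact_force: [-0.6, 0.4, 6.0]
width: 0.0155
finger_force: 40.5
```

Request:
apply_moves(
  targets=[
    [0,0,-0.01,0,0,0,1],
    [0,0,-0.02,0,0,0,1],
    [0,0,-0.025,0,0,0,1],
    [0,0,-0.025,0,0,0,1],
    [0.001,0.02,-0.025,0,0,0,1],
    [0.001,0.03,-0.018,0,0,-0.01,1],
    [0.001,0.03,0,0,0,-0.01,1],
    [0.001,0.03,0,0,0,-0.01,1],
  ],
)

```text
t: 6.83
ee_pos: [0.5507, -0.1162, 0.1623]
tool_rot: [[-0.991, -0.136, 0.003], [-0.136, 0.991, -0.0], [-0.003, -0.001, -1.0]]
contact_force: [-0.4, -0.2, -1.6]
width: 0.0152
finger_force: 39.5
```

Request:
apply_moves(
  targets=[
    [0.001,0.03,0,0,0,0,1],
    [0.001,0.03,0,0,0,0,1],
    [0.001,0.03,0,0,0,0,1],
    [0,0.03,0,0,0,0,1],
    [0,0.025,0,0,0,0,1],
    [0,0.015,0,0,0,0,1],
    [0,0,0,0,0,0,1],
    [0,0,0,0,0,0,1],
  ],
)

```text
t: 7.5
ee_pos: [0.5253, 0.0419, 0.1607]
tool_rot: [[-0.99, -0.139, 0.0], [-0.139, 0.99, -0.0], [-0.0, -0.0, -1.0]]
contact_force: [0.7, -0.2, -0.9]
width: 0.0151
finger_force: 39.5
```

```bash
python3 - <<'E'
from h import *
st=read_state(); im=snapshot('wrist'); print(st['ee_pos'],st['width'],st['finger_force'],st['contact_force'])
save('w5',im)
plan([.5316,.0461,.16],.1376,st); plan([.5316,.0461,.09],.1376,st)
E
```

```text
[0.5253 0.0419 0.1607] 0.015149540471313316 39.476691484451294 [ 0.6836 -0.2318 -0.9306]
t 7.5 shift [-0.0068  0.0033  0.0007] turn [-0.     0.     0.002] shift after turn [-0.0068  0.0033  0.0007]
t 7.5 shift [-0.0068  0.0033  0.0707] turn [-0.     0.     0.002] shift after turn [-0.0068  0.0033  0.0707]
```

View pics/w5.png

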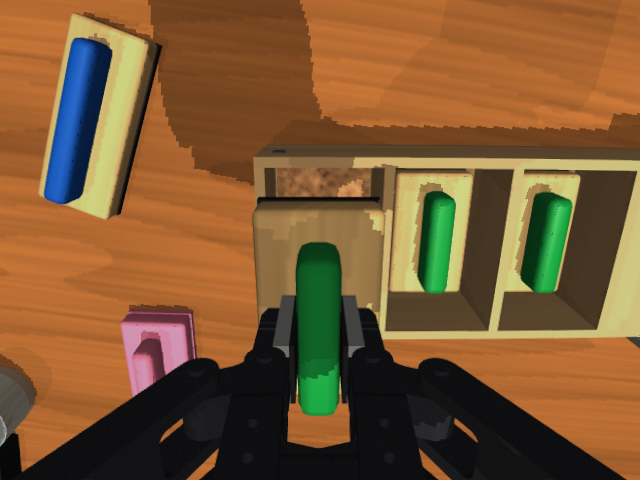

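The block hangs straight in the jaws at (318,300), just beside the bay opening (255–390, 160–). Both packed blocks are undisturbed. Now I'll centre over the bay and lower to just above the rim.

Request:
apply_moves(
  targets=[
    [-0.0034,0.0017,0,0,0,0.002,1],
    [-0.0034,0.0016,0.005,0,0,0,1],
    [0,0,0.015,0,0,0,1],
    [0,0,0.015,0,0,0,1],
    [0,0,0.01,0,0,0,1],
    [0,0,0,0,0,0,1],
    [0,0,0,0,0,0,1],
    [0,0,0,0,0,0,1],
  ],
)

```text
t: 8.22
ee_pos: [0.5323, 0.0451, 0.1157]
tool_rot: [[-0.991, -0.134, 0.001], [-0.134, 0.991, 0.0], [-0.001, -0.0, -1.0]]
contact_force: [-0.5, -0.3, -0.7]
width: 0.0152
finger_force: 39.5
```

```bash
python3 - <<'E'
from h import *
st=read_state(); im=snapshot('wrist'); c=cam('wrist',st); print(st['ee_pos'],st['contact_force'],np.abs(st['joint_velocities']).max())
save('w6',im)
# box refit from packed bays' rims; held block's base from its rear/left/right top edges
s=boxsegs(); s=s[7:11]+[(np.array([-.059,-.15,.066]),np.array([-.059,.05,.066]))]
print('box',edgefit(c,im,s,[.5161,.158,.1376]))
z=st['ee_pos'][2]-.0384+.022
q=[np.array([a*.044,b*.026,z]) for a,b in((-1,-1),(-1,1))]
segs=[(q[0],q[1]),(q[0],q[0]+[.035,0,0]),(q[1],q[1]+[.035,0,0])]
print('block',edgefit(c,im,segs,[st['ee_pos'][0],st['ee_pos'][1],.1376]))
plan([.5316,.0461,.052],.1376,st)
E
```

```text
[0.5323 0.0451 0.1157] [-0.4878 -0.2577 -0.6839] 0.009691098091227167
box (array([0.516 , 0.1582, 0.1363]), np.float64(-205.39208984375))
block (array([0.5335, 0.0445, 0.1394]), np.float64(-150.02943420410156))
t 8.22 shift [0.0006 0.0011 0.0637] turn [-0.     0.001 -0.003] shift after turn [0.0006 0.0011 0.0637]
```

View pics/w6.png

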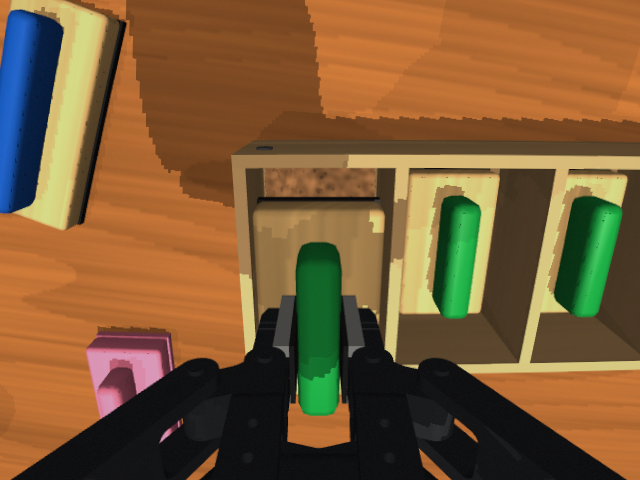

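The held block (255–385, 200–) sits within the bay opening. The refits put it 2 mm from the bay centre, so I'll correct that and lower.

Request:
apply_moves(
  targets=[
    [0.0015,0.0015,0,0,0,0,1],
    [0,0,0.01,0,0,0,1],
    [0,0,0.012,0,0,0,1],
    [0,0,0.012,0,0,0,1],
    [0,0,0.012,0,0,0,1],
    [0,0,0.01,0,0,0,1],
    [0,0,0.006,0,0,0,1],
    [0,0,0,0,0,0,1],
  ],
)

```text
t: 8.93
ee_pos: [0.5294, 0.0466, 0.0519]
tool_rot: [[-0.991, -0.135, -0.002], [-0.135, 0.991, -0.0], [0.002, 0.0, -1.0]]
contact_force: [0.4, -0.7, -0.6]
width: 0.0154
finger_force: 39.5
```

Request:
apply_moves(
  targets=[
    [0,0,0.001,0,0,0,1],
    [0,0,0.001,0,0,0,1],
    [0,0,0,0,0,0,1],
    [0,0,0,0,0,0,1],
    [0,0,0,0,0,0,0.9],
    [0,0,0,0,0,0,0.75],
    [0,0,0,0,0,0,0.68],
    [0,0,0,0,0,0,0.68],
  ],
)

```text
t: 9.6
ee_pos: [0.5303, 0.0466, 0.0515]
tool_rot: [[-0.991, -0.135, 0.001], [-0.135, 0.991, 0.0], [-0.001, -0.0, -1.0]]
contact_force: [-0.0, 0.1, -0.3]
width: 0.0271
finger_force: 0.0
```

Request:
apply_moves(
  targets=[
    [0,0,-0.01,0,0,0,0.68],
    [0,0,-0.025,0,0,0,0.68],
    [0,0,-0.03,0,0,0,0.68],
    [0,0,-0.03,0,0,0,0.68],
    [0,0,-0.03,0,0,0,0.6],
    [0.006,0.025,-0.025,0,0,0,0.5],
    [0.006,0.025,0,0,0,0,0.5],
    [0.006,0.025,0,0,0,0,0.5],
  ],
)

```text
t: 10.27
ee_pos: [0.5028, 0.1192, 0.2041]
tool_rot: [[-0.991, -0.133, 0.005], [-0.133, 0.991, 0.001], [-0.005, 0.001, -1.0]]
contact_force: [-0.9, 0.5, -0.5]
width: 0.0429
finger_force: 0.0
```

Request:
apply_moves(
  targets=[
    [0.006,0.025,0,0,0,0,0.5],
    [0.006,0.025,0,0,0,0,0.5],
    [0.006,0.025,0,0,0,0,0.5],
    [0.006,0.025,0,0,0,0,0.5],
    [0.006,0.025,0,0,0,0,0.5],
    [0.006,0.02,0,0,0,0,0.5],
    [0,0,0,0,0,0,0.5],
    [0,0,0,0,0,0,0.5],
  ],
)

```text
t: 10.93
ee_pos: [0.4463, 0.2584, 0.202]
tool_rot: [[-0.99, -0.138, 0.0], [-0.138, 0.99, 0.0], [-0.0, 0.0, -1.0]]
contact_force: [-0.2, -0.0, 0.2]
width: 0.0425
finger_force: 0.0
```

```bash
python3 - <<'E'
from h import *
st=read_state(); im=snapshot('wrist'); c=cam('wrist',st); print(st['t'],st['ee_pos'],np.abs(st['joint_velocities']).max(),st['width'])
for d in pinpoint('wrist','bar_grip'): print(d,toz(c,d['xy'],.102)[0])
r=hsv(im,(0,150,60),(8,255,255))|hsv(im,(172,150,60),(180,255,255))
r=comp(cv2.morphologyEx(r.astype(np.uint8),cv2.MORPH_OPEN,np.ones((3,3))),(330,280)); print(r.sum())
p,f=fit(c,r,BAR,[.5,.272,.137],3); print('bar',p,f)
d=p[:2]-[.5161,.158]; print('box frame',d@[np.cos(.137),np.sin(.137)],d@[-np.sin(.137),np.cos(.137)])
b=im[:,:,::-1].copy()
cv2.polylines(b,[np.round(proj(c,place(np.array([[a*.022,e*.007,.108] for a,e in((-1,-1),(-1,1),(1,1),(1,-1))]),p))).astype(np.int32)],True,(255,0,0),1)
cv2.imwrite('pics/w7o.png',b)
plan([p[0],p[1],.102],.137,st)
E
```

```text
10.9333 [0.4463 0.2584 0.202 ] 0.035718416998065654 0.042485719107759064
{'xy': [329.5, 324.1], 'confidence': 0.97} [0.5029 0.274  0.102 ]
1525
bar [0.5019 0.2719 0.138 ] 0.11608580815564007
box frame 0.0014555448651185042 0.1147906033565193
t 10.93 shift [-0.0568  0.0057  0.1   ] turn [0.    0.    0.001] shift after turn [-0.0569  0.0058  0.1   ]
```

View pics/w7o.png

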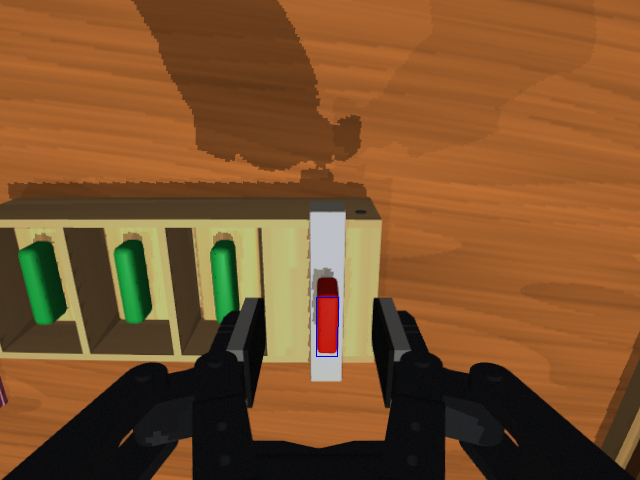

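All three green handles stand in their bays at (42,280), (132,280) and (225,280). The red handle is at (327,325), matching the fit. Grasping it now.

Request:
apply_moves(
  targets=[
    [-0.014,0.0015,0,0,0,0,0.5],
    [-0.014,0.0015,0.005,0,0,0,0.5],
    [-0.014,0.0015,0.015,0,0,0,0.5],
    [-0.0145,0.0015,0.02,0,0,0,0.5],
    [0,0,0.02,0,0,0,0.5],
    [0,0,0.02,0,0,0,0.5],
    [0,0,0.017,0,0,0,0.5],
    [0,0,0.01,0,0,0,0.5],
  ],
)

```text
t: 11.7
ee_pos: [0.5022, 0.2687, 0.0925]
tool_rot: [[-0.991, -0.132, -0.002], [-0.132, 0.991, -0.002], [0.002, -0.002, -1.0]]
contact_force: [0.4, -0.6, -0.0]
width: 0.0429
finger_force: 0.0
```

Request:
apply_moves(
  targets=[
    [0,0,0,0,0,0,0.5],
    [0,0,0,0,0,0,0.7],
    [0,0,0,0,0,0,1],
    [0,0,0,0,0,0,1],
    [0,0,0,0,0,0,1],
    [0,0,0,0,0,0,1],
    [0,0,0,0,0,0,1],
    [0,0,0,0,0,0,1],
  ],
  force=30,
)

```text
t: 12.37
ee_pos: [0.503, 0.2711, 0.0956]
tool_rot: [[-0.991, -0.135, 0.002], [-0.135, 0.991, 0.001], [-0.002, 0.001, -1.0]]
contact_force: [0.2, -1.2, 6.6]
width: 0.0133
finger_force: 32.2
```

```bash
python3 - <<'E'
from h import *
st=read_state(); e=st['ee_pos']
d=e[:2]-np.array([.5161,.158]);by=d@[-np.sin(.137),np.cos(.137)]; print(e,st['width'],st['finger_force'],by)
t=place(np.array([[0,.125-.263,0]]),[.5161,.158,.137])[0]; print(t)
plan([t[0],t[1],e[2]],.137,st)
E
```

```text
[0.503  0.2711 0.0956] 0.01325571523405669 32.22930729389191 0.11382030936958674
[0.5349 0.0213 0.    ]
t 12.37 shift [ 0.0019 -0.2518 -0.0002] turn [ 0.001  0.002 -0.002] shift after turn [ 0.0024 -0.2518  0.    ]
```

Request:
apply_moves(
  targets=[
    [0,-0.01,0,0,0,0,1],
    [0,-0.018,0,0,0,0,1],
    [0,-0.018,0,0,0,0,1],
    [0,-0.018,0,0,0,0,1],
    [0,-0.018,0,0,0,0,1],
    [0,-0.018,0,0,0,0,1],
    [0,-0.018,0,0,0,0,1],
    [0,-0.018,0,0,0,0,1],
  ],
)

```text
t: 13.03
ee_pos: [0.5215, 0.1358, 0.0955]
tool_rot: [[-0.991, -0.135, 0.003], [-0.135, 0.991, 0.001], [-0.003, 0.001, -1.0]]
contact_force: [0.1, 2.0, 6.8]
width: 0.0131
finger_force: 32.2
```

```bash
cat > s.py <<'E'
from h import *
st=read_state(); e=st['ee_pos']
d=e[:2]-np.array([.5161,.158]); print(e,'box x,y',d@[np.cos(.137),np.sin(.137)],d@[-np.sin(.137),np.cos(.137)],st['width'],st['finger_force'],st['contact_force'])
E
python3 s.py
```

```text
[0.5215 0.1358 0.0955] box x,y 0.002309785751667619 -0.022686439766342697 0.013094717802891537 32.23622739315033 [0.0556 1.9698 6.8276]
```

Sliding freely at about 2 N. Remaining to y = -138 mm: 115 mm.

Request:
apply_moves(
  targets=[
    [0,-0.018,0,0,0,0,1],
    [0,-0.018,0,0,0,0,1],
    [0,-0.018,0,0,0,0,1],
    [0,-0.018,0,0,0,0,1],
    [0,-0.018,0,0,0,0,1],
    [0,-0.012,0,0,0,0,1],
    [0,-0.007,0,0,0,0,1],
    [0,-0.003,0,0,0,0,1],
  ],
)

```text
t: 13.7
ee_pos: [0.5369, 0.0235, 0.0955]
tool_rot: [[-0.991, -0.133, 0.003], [-0.133, 0.991, -0.0], [-0.003, -0.001, -1.0]]
contact_force: [0.5, 1.4, 9.0]
width: 0.0133
finger_force: 32.4
```

```bash
python3 s.py
```

```text
[0.5369 0.0235 0.0955] box x,y 0.002208173393120936 -0.1361168811077471 0.013328234269965962 32.380571365356445 [0.5141 1.4459 8.996 ]
```

Request:
apply_moves(
  targets=[
    [0,-0.002,0,0,0,0,1],
    [0,-0.002,0,0,0,0,1],
    [0,-0.001,0,0,0,0,1],
    [0,0,0,0,0,0,1],
    [0,0,0,0,0,0,1],
    [0,0,0,0,0,0,1],
    [0,0,0,0,0,0,1],
    [0,0,0,0,0,0,1],
  ],
)

```text
t: 14.37
ee_pos: [0.5372, 0.0214, 0.0956]
tool_rot: [[-0.991, -0.136, 0.003], [-0.136, 0.991, 0.002], [-0.003, 0.001, -1.0]]
contact_force: [-0.2, 4.5, 7.5]
width: 0.0137
finger_force: 32.4
```

```bash
python3 s.py
```

```text
[0.5372 0.0214 0.0956] box x,y 0.0022380074233116325 -0.1381853662571327 0.013679918497316652 32.38785445690155 [-0.2068  4.4822  7.5383]
```

The force has risen to 4.5 N at y = -138 mm, which is the far stop. Release and rise.

Request:
apply_moves(
  targets=[
    [0,0.003,0,0,0,0,1],
    [0,0,0,0,0,0,0.8],
    [0,0,0,0,0,0,0.6],
    [0,0,0,0,0,0,0.5],
    [0,0,0,0,0,0,0.5],
    [0,0,-0.015,0,0,0,0.5],
    [0,0,-0.025,0,0,0,0.5],
    [0,0,-0.03,0,0,0,0.5],
  ],
)

```text
t: 15.03
ee_pos: [0.5345, 0.0228, 0.1635]
tool_rot: [[-0.991, -0.135, -0.004], [-0.135, 0.991, -0.0], [0.004, 0.0, -1.0]]
contact_force: [0.0, -0.1, 0.7]
width: 0.0425
finger_force: 0.0
```

Request:
apply_moves(
  targets=[
    [0.015,0,-0.03,0,0,0,0.5],
    [0.02,0,-0.02,0,0,0,0.5],
    [0.02,0,0,0,0,0,0.5],
    [0.02,0,0,0,0,0,0.5],
    [0,0,0,0,0,0,0.5],
    [0,0,0,0,0,0,0.5],
    [0,0,0,0,0,0,0.5],
    [0,0,0,0,0,0,0.5],
  ],
)

```text
t: 15.7
ee_pos: [0.4623, 0.0131, 0.2141]
tool_rot: [[-0.991, -0.135, 0.0], [-0.135, 0.991, 0.0], [-0.0, 0.0, -1.0]]
contact_force: [-0.4, -0.7, -0.1]
width: 0.0428
finger_force: 0.0
```

```bash
python3 s.py; python3 - <<'E'
from h import *
st=read_state(); im=snapshot('wrist'); c=cam('wrist',st)
r=hsv(im,(0,150,60),(8,255,255))|hsv(im,(172,150,60),(180,255,255))
r=comp(cv2.morphologyEx(r.astype(np.uint8),cv2.MORPH_OPEN,np.ones((3,3))),proj(c,[.535,.022,.1])[0])
p,f=fit(c,r,BAR,[.535,.022,.137],3); d=p[:2]-[.5161,.158]
print('bar',p,f,'slide',.125-d@[-np.sin(.137),np.cos(.137)])
for x in pinpoint('wrist','bar_grip'): print(x,toz(c,x['xy'],.102)[0])
g=hsv(im,(45,120,50),(75,255,255)); n,l,s,ce=cv2.connectedComponentsWithStats(g.astype(np.uint8))
for i in range(1,n):
  if s[i,4]>100: print('green',s[i],ce[i],toz(c,ce[i],.05)[0])
for z in pinpoint('wrist','low_block'): print(z,toz(c,z['xy'],.012)[0])
E
```

```text
[0.4623 0.0131 0.2141] box x,y -0.0731153662286949 -0.13616557518632555 0.04276379831941471 0.0 [-0.3968 -0.7203 -0.1375]
bar [0.5361 0.0228 0.1445] 0.14069843106066082 slide 0.2616420314382445
{'xy': [318.3, 334.7], 'confidence': 0.85} [0.5357 0.0233 0.102 ]
green [ 423  255   27   80 1467] [436.3606 295.0089] [0.5184 0.1192 0.05  ]
green [ 510  255   31   79 1452] [524.8912 294.7204] [0.5084 0.193  0.05  ]
green [ 338  257   21   81 1506] [348.1819 297.3147] [0.5302 0.0474 0.05  ]
{'xy': [345.1, 278.6], 'confidence': 0.66} [0.5311 0.0473 0.012 ]
```

The bar slide measures 0.262 m. The low block is at (0.531, 0.047), on the bay centre, and the packed blocks are unmoved. Handing in.

```bash
python3 -c "
from workcell import close_job; print(close_job())"
```

```text
the job is handed in; nothing more can be done
None
```

The job is handed in, but the verdict wasn't shown: by my measurements the low block stands centred on the liner and released, and the bar is at its far stop (about 0.262 m) and released; I viewed 11 pictures, one over the limit of 10.

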